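# Seat a lens barrel in the sprung V-block and hold it pressed

### The job

Get the lens barrel clamped for inspection: first swing the V-block's keeper bar fully shut, so that it clicks past its detent and lies straight across the end of the V. Then lift the lens barrel off its wooden rest, lay it lengthwise in the V, centred over the two saddles, and press it down so that the sprung V carriage sinks at least a few millimetres with the barrel bearing firmly on both sides of the V. Do not slam it. Finish while the gripper is still holding it pressed down like that, without letting go, and leave the jar, the tape roll and the stone where they are.

Things in the scene. Friction and masses are not known exactly. Their poses are not given: they have to be found in the camera images.
- barrel: the lens barrel: a plain black cylinder 44 mm in diameter and 100 mm long with thin bright rings and flat glass at both ends (ends alike), about 0.13 to 0.25 kg. Origin at its centre, x along its axis; it may be rolled about x by any angle. At the start it lies level on the wooden rest with its centre 28 mm above the bench and can be gripped across its middle from above
- rest: fixed low wooden rest under the barrel at the start, 120 x 40 x 11 mm (narrower than the barrel), origin at the centre of its underside, x along the barrel
- fixture: V fixture, fixed to the bench: aluminium base plate 210 x 130 x 14 mm; origin on the bench, straight under the middle of the V (10 mm from the plate's centre); x along the V (about away from the robot), y to its left, z up. The keeper bar's pivot post stands at (-78, 45) mm, its detent post at (-84, -45) mm, at the near end
- seat (a point): where the centre of a seated barrel lies, on the sprung V carriage, 72 mm above the bench unpressed (sinks with the carriage); axes as the fixture's. The 90-degree V is two saddles, each 16 mm long, centred 36 mm before and behind it; they reach up to 8 mm below it and 28 mm out to each side. Between them is a 56 mm gap for the fingers, empty but for a 30 mm wide rail over 31 mm below it
- jaw_left: the left (+y) faces of both saddles, polished and slippery (friction about 0.12), one of the two contact lines; origin at the seat point, fixed to the carriage
- jaw_right: the right (-y) faces of both saddles, polished and slippery (friction about 0.12), the other contact line; origin at the seat point, fixed to the carriage
- carriage (a joint): sinking of the V carriage in m: 0 up (unpressed), 0.010 at its bottom stop. The spring is preloaded: the barrel's own weight does not move it; the downward push needed, beside the barrel's weight, is 1 to 3 N to start, then 1.5 N per mm; pressing deeper makes both sides of the V bear more surely
- keeper (a joint): angle of the keeper bar in rad: 0 shut (it points from the hinge along the fixture's -y), 0.8 to 1.25 at the start, 1.4 at most; opens clockwise seen from above, its free end going to the fixture's -x. Stays where left. A sprung detent ball resists from 0.14 to 0.07 (3 to 6 N at the knob) and holds the bar shut beyond; rigid stop at 0
- keeper_knob (a point): centre of the top of the upright round knob at the free end of the keeper bar: 14 mm in diameter, standing 30 mm above the bar, top 97 mm above the bench, 90 mm from the hinge axis. The bar below it is 12 mm wide and 12 mm high, its top at 67 mm
- keeper_hinge (a point): point on the vertical hinge axis of the keeper bar, at the height of the bar's underside, 54 mm above the bench; fixed to the fixture, axes as the fixture's. The hinge boss is 22 mm in diameter and its top with the cap is 72 mm above the bench
- gem_jar: bystander, loose: round lidded gem jar 50 mm in diameter, 24 mm high, origin at the centre of its underside
- tape_roll: bystander, loose: roll of tan tape 67 mm in diameter, 19 mm high, origin at the centre of its underside
- grey_stone: bystander, loose: grey stone 47 x 60 x 36 mm, origin at the centre of its underside
Not all that is in view belongs to the job. There is more than one size of the rest; the job needs the middle-sized.

How it is judged:
By the outcome, as a careful person would: the job done as asked, in the order asked, and still so for the second after the job is handed in, while the arm keeps its last pose, push and grip.
It also fails if it takes over 51 s, if anything falls off the work surface, if the arm or the gripper's body presses on something with over 40 N, if the wrist force passes 120 N, or if a joint passes its speed limit or range.

### The arm

A 6-joint arm with a two-finger parallel gripper is mounted at the origin on a cart in front of the work surface, level with it; the furniture and walls round the work are solid. World frame = base frame: x ahead of the robot, y to its left, z up, the work surface at z = 0. Lengths are in m, angles in rad, forces in N, time in s.
With the tool pointing down it reaches from about 0.275 to 0.825 m from the base axis. Payload 4.9 kg.
Tool frame: the origin (TCP) lies between the finger pads; the fingertips stand 25 mm ahead of it and the grasp point (between the pads) lies 6 mm ahead of it; z points along the fingers, y is the direction in which the jaws open and shut (so a half turn about z gives the same grasp; the last joint's range is limited). The gripper opens to 85 mm and grips with 20 to 120 N. Pads are 22 mm wide; open, the fingers measure 114 mm over their backs; the gripper's body (76 mm by 85 mm) begins 54 mm behind the grasp point. The pads swing forward as they close: fully open they stand 13 mm farther back than shut.
Start: joints at [-1.414, 0.326, -0.193, 1.052, 0, 1.437], TCP at [0.158, -0.527, 0.256] pointing down, gripper open.
Joint ranges: [-2.65, 2.65], [-0.97, 1.79], [-1.3, 1.35], [-1.93, 2.1], [-1.47, 1.37], [-3.14, 3.14]. Speed limits (rad/s): [2.57, 2.57, 3.14, 3.14, 3.14, 3.14].

### API

Orientations are given as a unit quaternion [w, x, y, z].
In Python, from plant import ctrl, hand, solver, viewer, job gives the robot as it stands. Calls block until the motion is done:
- ctrl.move_ptp(position, orientation): joint-space move of the TCP to a pose.
- ctrl.line_to(position, v=0.15, rotation=None, until_force=None): straight line of the TCP; rotation=None keeps the orientation; v is the mean speed in m/s. With until_force (N) it stops when the force on the tool has changed by that much, and returns True; else False.
- ctrl.movej(angles): joint-space move.
- hand.grip(opening, f_grip=None): finger opening in m; f_grip is the grip in N (None keeps the last); returns when the fingers have stopped.
- ctrl.wait(seconds).
- solver.ik(position, orientation): joint angles nearest the present ones, or None.
- ctrl.read_state(): the state.
- viewer.grab_frame(name): name is "scene" or "side" or "wrist"; returns (picture, depth): 400x640x3 uint8, red, green, blue; 400x640 float32, m along the optical axis (not along the pixel's ray), 0 where there is no reading.
- viewer.camera_params(name): a dict with "intrinsics" (3x3 intrinsics, pixels), "R" (3x3) and "t" (3): a world point X has camera coordinates R X + t; the wrist camera has in their place "T_tool_cam" (4x4, takes a point from camera to tool coordinates, whose origin is the TCP and whose axes are the flange's). Camera axes: x right, y down, z forward; pixel columns grow to the right and rows downward; lengths in m; the calibration is good to about 2 mm. A picture is of the moment at which its call begins: read the wrist's pose just before it. camera_params takes no time and is no camera call.
A pose or a line that the arm cannot do raises ctrl.Unreachable and nothing moves.
- job.sign_off(): hands the job in, once; it reports no verdict.
The state is a dict: "clock": time; "q": joint angles; "qd": joint speeds; "tau": joint torques, N m; "position": TCP position; "ee_rot": TCP orientation; "contact_force": force on the tool from outside, world axes, zero at the start; "moment": the same for the moment, N m; "grip_width": finger opening in m.
Only numpy, scipy, OpenCV 4.12 (cv2) and the standard library are available. Lean on these libraries where they do the work, as an engineer would, in place of code of your own. Each camera call takes 0.05 s, during which the arm holds its last target.

## Working session

There is one attempt and no reset: what is moved stays moved. The work goes in short steps, each a Python script; the robot and the scene stay as the last script left them, time stands still between calls to the robot, and variables do not carry over. Pictures are saved under pics/ and viewed, and the job is handed in when it is done.

```bash
ls; mkdir -p pics
python3 - <<'E'
from plant import ctrl, hand, solver, viewer, job
import cv2,numpy as np
for n in ["scene","side"]:
    p,d=viewer.grab_frame(n); cv2.imwrite(f"pics/{n}0.png",p[:,:,::-1]); np.save(f"pics/{n}0.npy",d)
    c=viewer.camera_params(n); print(n,c)
s=ctrl.read_state(); print(s["clock"],s["position"],s["ee_rot"],s["grip_width"])
print(viewer.camera_params("wrist"))
E
```

```text
pics
scene {'intrinsics': array([[482.23880293,   0.        , 317.13468333],
       [  0.        , 482.23880293, 191.55769239],
       [  0.        ,   0.        ,   1.        ]]), 'R': array([[-0.43778011, -0.89908002,  0.00192245],
       [-0.56172799,  0.27184585, -0.78138435],
       [ 0.70200445, -0.34315442, -0.62404712]]), 't': array([0.27701308, 0.39481646, 1.18106912])}
side {'intrinsics': array([[380.69791028,   0.        , 325.944497  ],
       [  0.        , 380.69791028, 196.40782982],
       [  0.        ,   0.        ,   1.        ]]), 'R': array([[ 0.91748876, -0.39760336,  0.01122258],
       [-0.20413432, -0.49489008, -0.84463778],
       [ 0.34138476,  0.77265476, -0.53522058]]), 't': array([-0.51440298,  0.20779456,  0.94338091])}
0.1 [ 0.15763288 -0.52641236  0.25556468] [-8.05223292e-04  9.89448464e-01  1.44883015e-01 -8.49892670e-06] 0.08523340265769043
{'intrinsics': array([[358.87503381,   0.        , 321.34158586],
       [  0.        , 358.87503381, 202.08851298],
       [  0.        ,   0.        ,   1.        ]]), 'T_tool_cam': array([[ 1.28809891e-03, -9.51359258e-01, -3.08081000e-01,
         7.92584070e-02],
       [ 9.99999085e-01,  1.35289610e-03,  3.27024694e-06,
         2.21326626e-04],
       [ 4.13690404e-04, -3.08080722e-01,  9.51360130e-01,
        -1.17793426e-01],
       [ 0.00000000e+00,  0.00000000e+00,  0.00000000e+00,
         1.00000000e+00]])}
```

View pics/scene0.png

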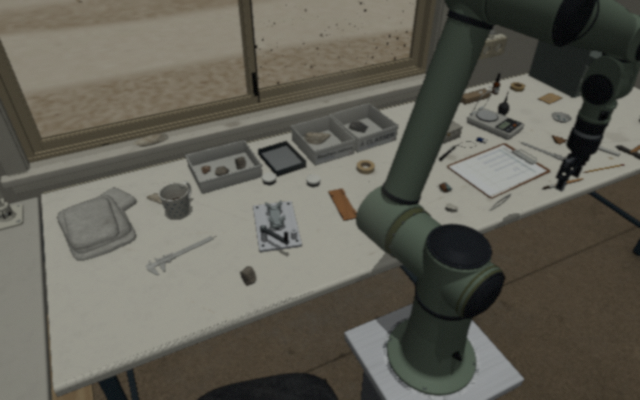

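View pics/side0.png

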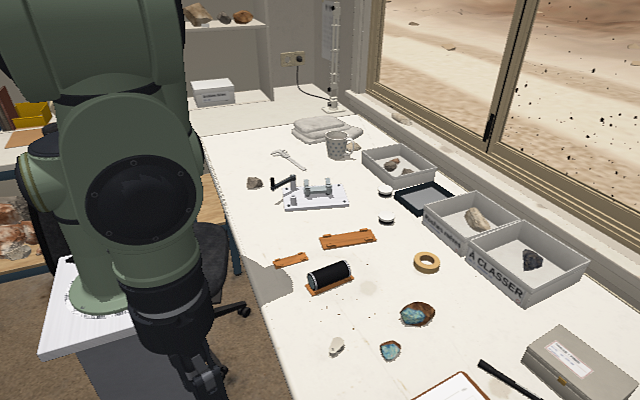

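The side view shows the barrel at about (328,275) on a rest. Two empty rests, one large at (348,239) and one small at (291,260), could be confused with it. The fixture is at (317,195), with its keeper at (283,184). Next I'll crop and measure.

```bash
cat > h.py <<'E'
import numpy as np,cv2
from plant import ctrl, hand, solver, viewer, job
def cloud(n,d,T=None):
    c=viewer.camera_params(n);K=c["intrinsics"]
    v,u=np.mgrid[0:400,0:640]
    P=np.stack([(u-K[0,2])/K[0,0]*d,(v-K[1,2])/K[1,1]*d,d],-1)
    if T is None: return (P-c["t"])@c["R"]
    return P@T[:3,:3].T+T[:3,3]
def proj(n,X):
    c=viewer.camera_params(n);K=c["intrinsics"]
    p=(np.atleast_2d(X)@c["R"].T+c["t"])@K.T
    return p[:,:2]/p[:,2:]
E
python3 - <<'E'
from h import *
im=cv2.imread("pics/side0.png");d=np.load("pics/side0.npy");P=cloud("side",d)
for (u,v) in [(328,275),(345,268),(312,280),(348,239),(291,260),(317,195),(270,180),(290,183),(254,184),(427,262),(386,192),(386,219),(418,314),(391,350)]:
    print((u,v),P[v,u].round(3), d[v,u].round(3))
c=im[165:305,235:405]; c=cv2.resize(c,None,fx=4.5,fy=4.2,interpolation=cv2.INTER_CUBIC)
cv2.imwrite("pics/c1.png",c)
E
```

```text
(328, 275) [ 0.467 -0.226  0.044] 0.904
(345, 268) [ 0.516 -0.219  0.043] 0.927
(312, 280) [ 0.427 -0.224  0.042] 0.894
(348, 239) [ 0.593 -0.081  0.007] 1.079
(291, 260) [ 0.418 -0.097  0.002] 1.01
(317, 195) [0.598 0.162 0.012] 1.266
(270, 180) [0.449 0.184 0.091] 1.19
(290, 183) [0.525 0.222 0.042] 1.271
(254, 184) [0.42  0.298 0.02 ] 1.306
(427, 262) [ 0.75  -0.241 -0.001] 1.014
(386, 192) [0.813 0.079 0.021] 1.271
(386, 219) [ 0.732 -0.056  0.022] 1.138
(418, 314) [ 0.605 -0.398  0.031] 0.825
(391, 350) [ 0.511 -0.444  0.017] 0.765
```

View pics/c1.png

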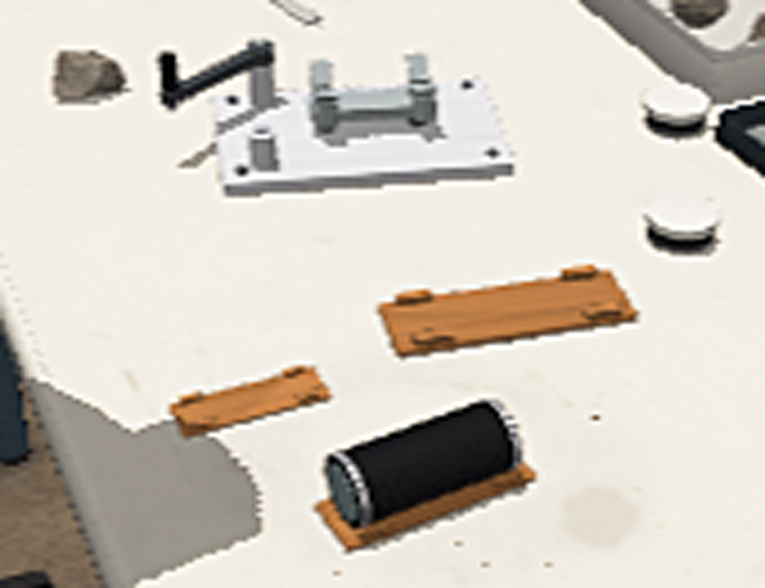

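```bash
cat >> h.py <<'E'
from scipy.spatial.transform import Rotation as R
def toolT():
    s=ctrl.read_state();w,x,y,z=s["ee_rot"];T=np.eye(4);T[:3,:3]=R.from_quat([x,y,z,w]).as_matrix();T[:3,3]=s["position"];return T
def quat(yaw):  # tool x at yaw, pointing down
    return np.array([0,np.cos(yaw/2),np.sin(yaw/2),0])
def wgrab(name):
    T=toolT()@viewer.camera_params("wrist")["T_tool_cam"]
    p,d=viewer.grab_frame("wrist");cv2.imwrite(f"pics/{name}.png",p[:,:,::-1]);np.savez(f"pics/{name}.npz",d=d,T=T)
    return p,d,T
E
python3 - <<'E'
from h import *
for n,p in [("wb",(0.45,-0.22,0.28)),("wf",(0.53,0.17,0.29))]:
    ctrl.move_ptp(np.array(p),quat(0.0)); wgrab(n); s=ctrl.read_state(); print(s["clock"],s["position"],s["q"].round(2) if hasattr(s["q"],"round") else s["q"])
E
```

```text
1.7167 [ 0.449724   -0.22083803  0.27990916] [-0.6   0.22 -0.28  1.08 -0.    2.54]
6.3 [0.53001263 0.16990606 0.28999615] [ 0.18  0.32 -0.12  1.14 -0.   -2.96]
```

View pics/wb.png

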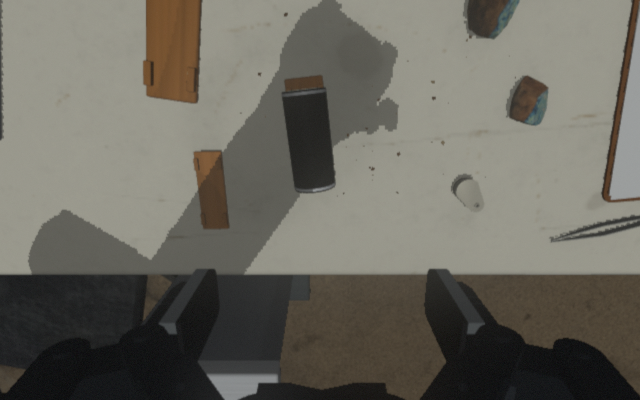

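View pics/wf.png

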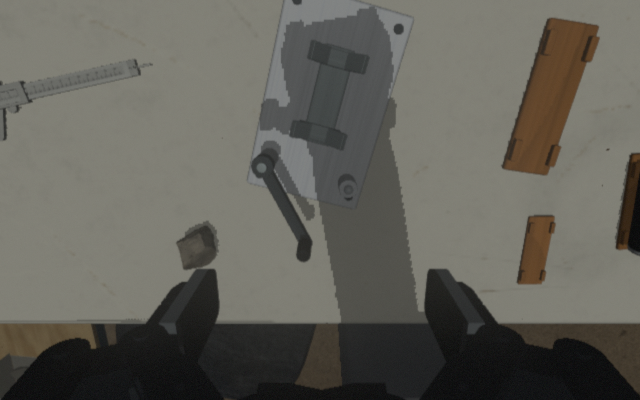

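The barrel is at wrist pixel (310,140). In the fixture view the hinge is at (263,163), the knob at (304,250), the detent post at (347,187) and the saddles at (338,56) and (319,135). Now I'll fit poses from the depth data.

Run:
```python
from h import *
z=np.load("pics/wf.npz");P=cloud("wrist",z["d"],z["T"]);im=cv2.imread("pics/wf.png")
for uv in [(263,163),(304,245),(304,254),(283,205),(347,187),(338,56),(319,135),(328,95),(390,60),(200,300),(450,150)]: print(uv,P[uv[1],uv[0]].round(4))
Z=P[:,:,2];valid=z["d"]>0
roi=np.zeros_like(valid);roi[0:265,225:425]=1
def cen(m,n):
    q=P[m&roi&valid]; k,l,st,c=cv2.connectedComponentsWithStats((m&roi&valid).astype(np.uint8))
    for i in range(1,k):
        if st[i,4]>15:
            q=P[l==i]; print(n,st[i,4],c[i].round(1),"med",np.median(q,0).round(4),"min",q.min(0).round(4),"max",q.max(0).round(4))
cen(Z>.085,"knob"); cen((Z>.056)&(Z<.085),"mid"); cen((Z>.03)&(Z<.056),"low")
m=(Z>.009)&(Z<.022)&roi.astype(bool)
q=P[m][:,:2].astype(np.float32); r=cv2.minAreaRect(q*1000);print("plate",r)
b=P[:,:,2]
z=np.load("pics/wb.npz");Pb=cloud("wrist",z["d"],z["T"]);m=np.zeros((400,640),bool);m[60:210,260:350]=1
mm=m&(Pb[:,:,2]>.03);q=Pb[mm];print("barrel n",len(q),"maxz",np.percentile(q[:,2],[50,95,99]))
print(cv2.minAreaRect((q[:,:2]*1000).astype(np.float32)))
t=q[q[:,2]>.044];  print(t[:,:2].mean(0)); vx=cv2.fitLine(t[:,:2].astype(np.float32),cv2.DIST_L2,0,.001,.001).ravel();print(vx,np.arctan2(vx[1],vx[0]))
ds=np.load("pics/side0.npy");Ps=cloud("side",ds);m=np.zeros((400,640),bool);m[255:300,300:358]=1
q=Ps[m&(Ps[:,:,2]>.035)];print("side",cv2.minAreaRect((q[:,:2]*1000).astype(np.float32)),np.percentile(q[:,2],99))
q=Pb[(Pb[:,:,2]>.004)&(Pb[:,:,2]<.02)];
```

```text
(263, 163) [0.5393 0.2254 0.0709]
(304, 245) [0.4609 0.1867 0.0862]
(304, 254) [0.457  0.1862 0.098 ]
(283, 205) [0.4959 0.2081 0.0671]
(347, 187) [0.5096 0.1432 0.0491]
(338, 56) [0.6361 0.1542 0.0441]
(319, 135) [0.5624 0.1722 0.044 ]
(328, 95) [0.6008 0.1633 0.0406]
(390, 60) [0.6346 0.0997 0.0138]
(200, 300) [0.5377 0.2123 0.2984]
(450, 150) [5.399e-01 2.320e-02 3.000e-04]
knob 206 [303.3 253.1] med [0.457  0.1872 0.0966] min [0.4475 0.1806 0.0851] max [0.4615 0.1941 0.0988]
mid 271 [315.6  51. ] med [0.6389 0.1747 0.0614] min [0.63   0.1675 0.056 ] max [0.648  0.1828 0.0653]
mid 270 [360.2  63.6] med [0.6283 0.135  0.0614] min [0.6196 0.1269 0.0561] max [0.6369 0.1426 0.0657]
mid 226 [296.9 129.6] med [0.5696 0.193  0.0612] min [0.561  0.1855 0.056 ] max [0.5778 0.2009 0.066 ]
mid 219 [338.9 140.7] med [0.5592 0.1529 0.0614] min [0.5501 0.1452 0.056 ] max [0.5679 0.1604 0.066 ]
mid 1508 [280.3 197.1] med [0.5057 0.2115 0.0674] min [0.4517 0.1796 0.0561] max [0.5459 0.2378 0.0845]
low 3060 [328.   94.7] med [0.6017 0.1634 0.0409] min [0.5502 0.1389 0.0303] max [0.6472 0.1915 0.056 ]
low 76 [270.7 155.2] med [0.5424 0.2207 0.0414] min [0.5324 0.2174 0.0306] max [0.5449 0.2325 0.0557]
low 313 [347.5 187.3] med [0.5085 0.1423 0.0443] min [0.4969 0.1321 0.0302] max [0.516  0.1512 0.0526]
plate ((589.2726440429688, 166.45346069335938), (130.27890014648438, 210.22581481933594), 75.32989501953125)
barrel n 4404 maxz [0.04755291 0.0507206  0.39771249]
((476.58746337890625, -208.42095947265625), (101.79054260253906, 43.555301666259766), 6.200083255767822)
[ 0.47909865 -0.20860189]
[ 0.99568546  0.09279286  0.47909865 -0.20860189] 0.09292655
side ((320.896240234375, -491.9908447265625), (717.1519775390625, 102.20425415039062), 61.09667205810547) 0.6862009399819471
```

Run:
```python
import cv2
im=cv2.imread("pics/wf.png")[0:270,225:425]
cv2.imwrite("pics/c2.png",cv2.resize(im,None,fx=2.2*1.0,fy=2.2,interpolation=cv2.INTER_CUBIC)*1)
```

```text
(no output)
```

View pics/c2.png

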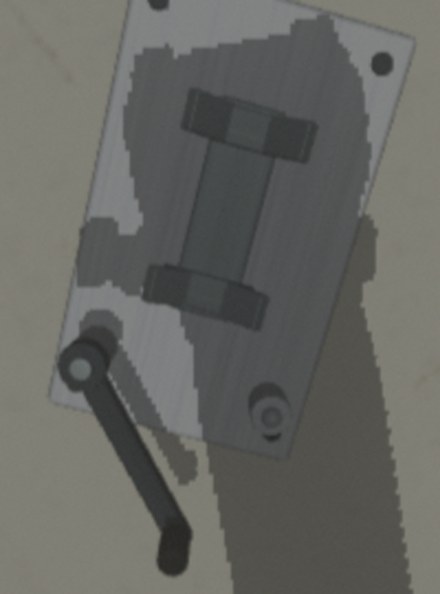

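```bash
cat >> h.py <<'E'
YF=-0.256; OF=np.array([.599,.1640])
cF,sF=np.cos(YF),np.sin(YF); RF=np.array([[cF,-sF],[sF,cF]])
def fx(x,y): return OF+RF@np.array([x,y])
HINGE=fx(-.078,.045)
def knob(th,push=0.):
    k=np.array([-np.sin(th),-np.cos(th)])*.09+push*np.array([np.cos(th),-np.sin(th)])
    return HINGE+RF@k
def kyaw(th): return np.arctan2(-np.cos(th),-np.sin(th))+YF
E
python3 - <<'E'
from h import *
z=np.load("pics/wb.npz");Pb=cloud("wrist",z["d"],z["T"])
m=np.zeros((400,640),bool);m[60:210,260:350]=1
for lo in (.022,.03,.036):
    q=Pb[m&(Pb[:,:,2]>lo)&(Pb[:,:,2]<.056)];print(cv2.minAreaRect((q[:,:2]*1000).astype(np.float32)))
q=Pb[m&(Pb[:,:,2]>.003)&(Pb[:,:,2]<.016)];print("rest",len(q),cv2.minAreaRect((q[:,:2]*1000).astype(np.float32)))
z=np.load("pics/wf.npz");P=cloud("wrist",z["d"],z["T"]);t=P[240:270,290:320].reshape(-1,3);t=t[(t[:,2]>.095)&(t[:,2]<.1)]
k=(t[:,:2].min(0)+t[:,:2].max(0))/2;d=RF.T@(k-HINGE);th=np.arctan2(-d[0],-d[1]);print("knob",k,np.ptp(t,axis=0),np.hypot(*d),th,knob(th))
p=knob(th)
hand.grip(.04)
print(ctrl.read_state()["clock"])
ctrl.move_ptp(np.array([*p,.17]),quat(kyaw(th)))
s=ctrl.read_state();print(s["clock"],s["q"])
ctrl.line_to(np.array([*p,.125]),v=.2)
wgrab("wk")
s=ctrl.read_state();print(s["clock"],s["position"])
E
```

```text
((476.0697937011719, -208.44415283203125), (100.7471923828125, 44.09307861328125), 6.223940849304199)
((476.0729675292969, -208.4768524169922), (100.75550079345703, 43.555301666259766), 6.2000837326049805)
((476.0828857421875, -208.54136657714844), (100.69688415527344, 41.169376373291016), 6.367648124694824)
rest 464 ((492.7677917480469, -183.56048583984375), (60.69711685180664, 163.28079223632812), 63.55083465576172)
knob [0.45449111 0.18725156] [0.01406369 0.01334186 0.00367211] 0.08985584767765847 0.8530419596651225 [0.45436205 0.18718734]
6.8083
9.1417 [ 2.40411286e-01  2.99422474e-01 -4.70950949e-01  8.00048545e-01
 -8.05344908e-06 -2.21565852e-01]
9.5667 [0.45461537 0.18724224 0.12555724]
```

View pics/wk.png

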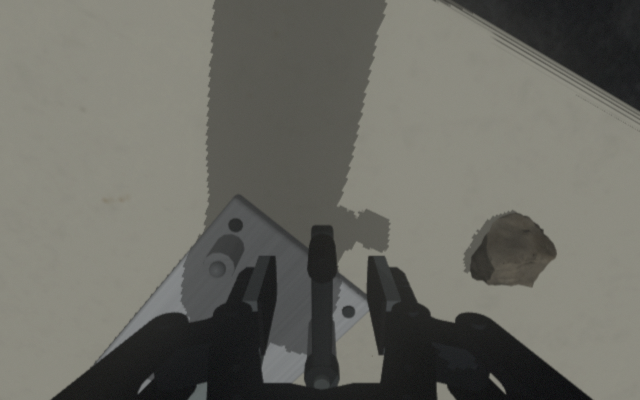

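Run:
```python
from h import *
z=np.load("pics/wk.npz");T=z["T"];K=viewer.camera_params("wrist")["intrinsics"]
def pw(X):
    c=np.linalg.inv(T)@np.array([*X,1]);p=K@c[:3];return (p[:2]/p[2]).round(1)
p=knob(.853)
print("knob top",pw([*p,.097]),"base",pw([*p,.067]))
P=cloud("wrist",z["d"],T)
for uv in [(322,232),(322,245),(322,262),(322,275),(322,300)]:print(uv,P[uv[1],uv[0]].round(4))
t=P[220:285,300:345].reshape(-1,3);t=t[(t[:,2]>.0945)&(t[:,2]<.1)];print(len(t),t.min(0),t.max(0),p)
```

```text
knob top [321.2 269.9] base [321.2 242.6]
(322, 232) [0.4492 0.1851 0.0658]
(322, 245) [0.4482 0.1845 0.0846]
(322, 262) [0.4507 0.1857 0.0969]
(322, 275) [0.4559 0.1884 0.0981]
(322, 300) [0.4858 0.2034 0.067 ]
660 [0.44742655 0.18076147 0.09453596] [0.46130478 0.19456702 0.09892494] [0.45436374 0.18718396]
```

The close view agrees: the predicted knob top (321,270) matches the image, and the knob is midway between the fingers. I'll straddle it and swing the bar shut.

Run:
```python
from h import *
th0=.853
p=knob(th0)
print(ctrl.line_to(np.array([*p,.100]),v=.1,until_force=8))
hand.grip(.024)
s=ctrl.read_state();print(s["clock"],s["position"],s["grip_width"],s["contact_force"])
for th in [.68,.5,.33,.18,.05]:
    r=ctrl.line_to(np.array([*knob(th,.003),.100]),v=.09,rotation=quat(kyaw(th)))
    s=ctrl.read_state();print(th,s["clock"],s["position"].round(4),s["contact_force"].round(1),s["moment"].round(2))
r=ctrl.line_to(np.array([*knob(0,.016),.100]),v=.05,rotation=quat(kyaw(0)),until_force=16)
s=ctrl.read_state();print(r,s["clock"],(RF.T@(s["position"][:2]-HINGE)).round(4),s["contact_force"].round(1))
```

```text
False
10.2667 [0.45475923 0.18727066 0.10056041] 0.024466599002133528 [-0.02740629  0.40952716 -1.04486125]
0.68 10.625 [0.4643 0.1715 0.1001] [ 0.2 -0.   0.2] [ 0.03 -0.04 -0.02]
0.5 10.9583 [0.4751 0.16   0.1   ] [-0.6 -0.2 -0.5] [-0.04  0.01 -0.02]
0.33 11.275 [0.4872 0.151  0.0999] [-0.5 -1.1 -0.5] [0.05 0.02 0.02]
0.18 11.575 [0.4991 0.1448 0.0999] [ 0.6  0.1 -0.3] [ 0.04  0.02 -0.02]
0.05 11.8583 [0.5102 0.1408 0.0999] [-0.5 -0.2 -0.7] [ 0.03 -0.02 -0.  ]
True 12.1667 [ 0.0051 -0.0905] [-0.9  0.2 -0.1]
```

Run:
```python
from h import *
ctrl.line_to(np.array([*knob(0,.0005),.100]),v=.06)
ctrl.line_to(np.array([*knob(0,0),.18]),v=.2)
a=knob(0,0);p=a+RF@np.array([-.10,.0])
ctrl.line_to(np.array([*(a+RF@np.array([-.02,.0])),.24]),v=.25)
wgrab("wk2");s=ctrl.read_state();print(s["clock"])
z=np.load("pics/wk2.npz");P=cloud("wrist",z["d"],z["T"])
m=(P[:,:,2]>.0945)&(P[:,:,2]<.1)
k,l,st,c=cv2.connectedComponentsWithStats(m.astype(np.uint8))
for i in range(1,k):
    if st[i,4]>60:
        t=P[l==i];kk=(t[:,:2].min(0)+t[:,:2].max(0))/2;d=RF.T@(kk-HINGE);print(st[i,4],c[i],kk,np.hypot(*d),np.arctan2(-d[0],-d[1]))
```

```text
13.4167
249 [293.01606426 195.99598394] [0.51216111 0.14063165] 0.08959557113025506 0.0010233713135263606
```

View pics/wk2.png

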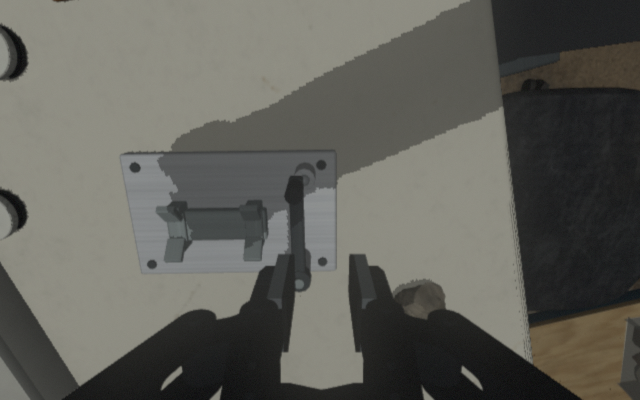

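The keeper reads 0.001 rad, so it is shut, with the bar straight across. In this view the bar runs from (295,180) to (300,283). Next is the barrel.

Run:
```python
from h import *
B=np.array([.4761,-.2085]);yb=.108+np.pi
hand.grip(.07)
ctrl.move_ptp(np.array([*B,.13]),quat(yb))
s=ctrl.read_state();print(s["clock"],s["q"].round(2))
wgrab("wb2")
print(ctrl.line_to(np.array([*B,.034]),v=.12,until_force=8))
hand.grip(.03,60)
s=ctrl.read_state();print(s["clock"],s["position"],s["grip_width"],s["contact_force"].round(1))
```

```text
15.3083 [-0.55  0.39 -0.45  0.73  0.   -0.66]
False
16.6667 [ 0.4767758  -0.20841954  0.0351444 ] 0.042688965511033475 [-0.8  2.6  5.5]
```

View pics/wb2.png

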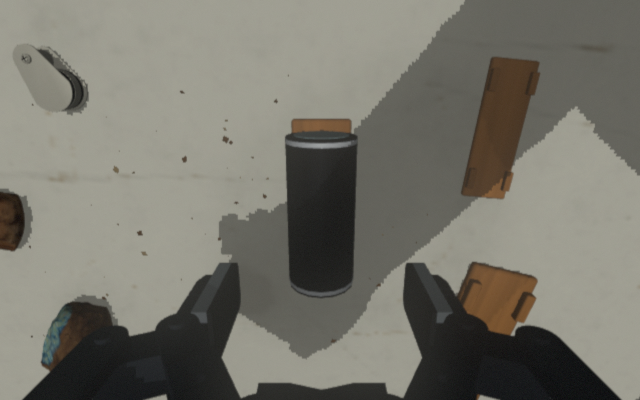

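Run:
```python
from h import *
z=np.load("pics/wb2.npz");P=cloud("wrist",z["d"],z["T"]);m=np.zeros((400,640),bool);m[110:310,270:370]=1
for lo in (.025,.035,.044):
    q=P[m&(P[:,:,2]>lo)&(P[:,:,2]<.056)];print(len(q),cv2.minAreaRect((q[:,:2]*1000).astype(np.float32)),q[:,2].max())
s=ctrl.read_state();p=s["position"]
ctrl.line_to(np.array([p[0],p[1],.17]),v=.15)
s=ctrl.read_state();print(s["clock"],s["position"],s["grip_width"],s["contact_force"].round(1),s["moment"].round(2))
wgrab("wb3")
```

```text
10808 ((476.13189697265625, -208.06520080566406), (101.20707702636719, 44.23807907104492), 6.430929183959961) 0.05228775877492681
10344 ((476.1374816894531, -208.12179565429688), (101.14643859863281, 41.5529670715332), 6.234800815582275) 0.05228775877492681
7961 ((476.21624755859375, -208.18991088867188), (100.88440704345703, 32.61345672607422), 5.869093894958496) 0.05228775877492681
17.725 [ 0.47611257 -0.20806625  0.16911491] 0.042243200187660264 [-0.1 -0.3 -2.6] [ 0.03 -0.03  0.04]
```

View pics/wb3.png

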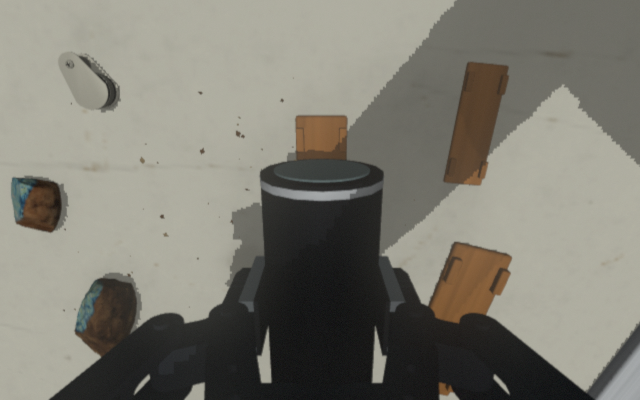

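Run:
```python
from h import *
z=np.load("pics/wb3.npz");P=cloud("wrist",z["d"],z["T"])
a=P[195:300,315:326].reshape(-1,3);u=np.array([np.cos(.108),np.sin(.108)])
t=(a[:,:2]-np.array([.4761,-.2081]))@u; k=(a[:,2]>.12)
print(np.polyfit(t[k],a[k,2],1),t[k].min(),t[k].max())
ctrl.move_ptp(np.array([*OF,.16]),quat(YF+np.pi))
s=ctrl.read_state();print(s["clock"],s["position"],s["q"].round(2),s["grip_width"],s["contact_force"].round(1))
r=ctrl.line_to(np.array([*OF,.100]),v=.12)
wgrab("wp");s=ctrl.read_state();print(s["clock"],s["position"],s["contact_force"].round(1))
for n in ["side","scene"]:
    p,d=viewer.grab_frame(n); cv2.imwrite(f"pics/{n}1.png",p[:,:,::-1]); np.save(f"pics/{n}1.npy",d)
im=cv2.imread("pics/side1.png")[130:250,235:405];cv2.imwrite("pics/c3.png",cv2.resize(im,None,fx=4.5,fy=4.5,interpolation=cv2.INTER_CUBIC))
```

```text
[-0.08179971  0.18176686] -0.07865367265641303 -0.0111171206150564
19.2333 [0.59900513 0.16298353 0.15978274] [ 0.15  0.53 -0.13  0.91 -0.    0.4 ] 0.04231713975561983 [ 0.7 -0.3 -1.6]
19.9333 [0.59980646 0.16378286 0.10093291] [ 0.3 -0.1 -0.8]
```

View pics/c3.png

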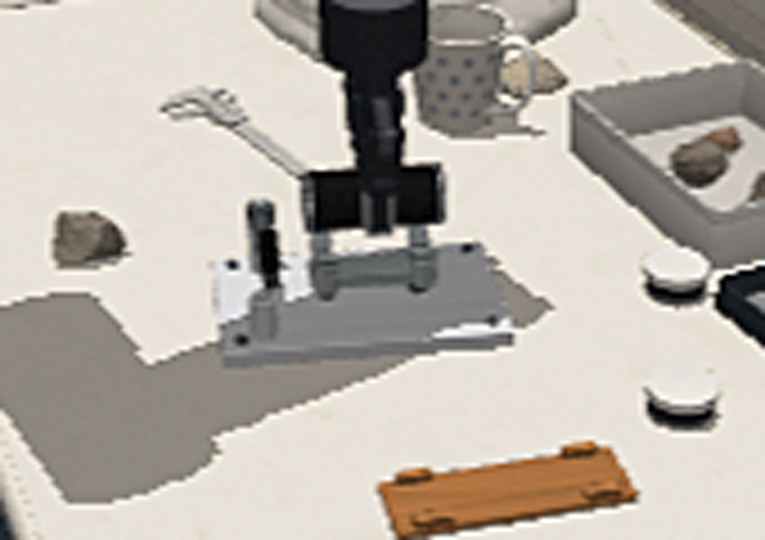

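View pics/wp.png

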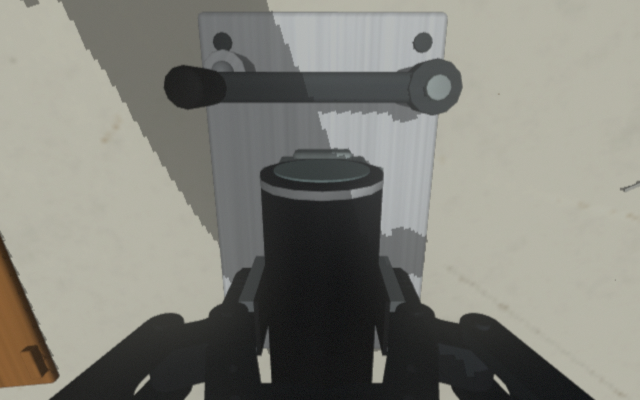

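Run:
```python
from h import *
z=np.load("pics/wp.npz");P=cloud("wrist",z["d"],z["T"])
a=P[200:300,315:328].reshape(-1,3);f=(a[:,:2]-OF)@RF
k=(f[:,0]>-.047)&(f[:,0]<-.012)&(a[:,2]>.1); print(k.sum(),np.polyfit(f[k,0],a[k,2],1))
q=P[150:205,255:390].reshape(-1,3);f=(q[:,:2]-OF)@RF;k=q[:,2]>.09
print("near end x",np.percentile(f[k,0],[1,3,50]),"y range",np.percentile(f[k,1],[.5,99.5]))
# side cam: barrel
ds=np.load("pics/side1.npy");Ps=cloud("side",ds).reshape(400,640,3)[165:185,300:336].reshape(-1,3)
f=(Ps[:,:2]-OF)@RF;k=(Ps[:,2]>.08)&(Ps[:,2]<.14)&(abs(f[:,1])<.04);print("side x",np.percentile(f[k,0],[1,99]),k.sum())
```

```text
1263 [-0.00241943  0.11518718]
near end x [-0.0506777  -0.05057637 -0.04909384] y range [-0.02114712  0.02054341]
side x [-0.05061732  0.04892876] 390
```

Run:
```python
from h import *
tg=OF+RF@np.array([.0007,.0003])
def rep(n):
    s=ctrl.read_state();cf=s["contact_force"];print(n,round(s["clock"],2),((s["position"][:2]-OF)@RF*1000).round(2),round(s["position"][2]*1000,2),"Ff",(RF.T@cf[:2]).round(2),cf[2].round(2),"M",(RF.T@s["moment"][:2]).round(2),s["grip_width"].round(4))
ctrl.line_to(np.array([*tg,.087]),v=.08);ctrl.wait(.3);rep("pre")
r=ctrl.line_to(np.array([*tg,.074]),v=.015,until_force=3.);print(r);rep("touch")
ctrl.wait(.3);rep("touch")
wgrab("wt")
```

```text
Traceback (most recent call last):
AttributeError: 'float' object has no attribute 'round'
```

```bash
cat >> h.py <<'E'
tg=OF+RF@np.array([.0007,.0003])
def rep(n):
    s=ctrl.read_state();cf=np.array(s["contact_force"]);m=np.array(s["moment"]);print(n,round(s["clock"],2),((np.array(s["position"])[:2]-OF)@RF*1000).round(2),round(s["position"][2]*1000,2),"Ff",(RF.T@cf[:2]).round(2),cf[2].round(2),"M",(RF.T@m[:2]).round(2),round(s["grip_width"],4))
E
python3 - <<'E'
from h import *
rep("pre")
r=ctrl.line_to(np.array([*tg,.074]),v=.015,until_force=3.);print(r);rep("touch")
ctrl.wait(.3);rep("touch")
E
```

```text
pre 20.65 [0.86 0.37] 87.2 Ff [-0.77  0.3 ] -1.8 M [0.   0.04] 0.0422
True
touch 21.25 [0.68 0.15] 78.16 Ff [0.31 0.71] 3.29 M [ 0.1  -0.17] 0.0423
touch 21.55 [0.53 0.13] 78.02 Ff [2.96 1.49] 2.97 M [ 0.24 -0.34] 0.0425
```

Run:
```python
from h import *
for z in (.076,.074,.072):
    r=ctrl.line_to(np.array([*tg,z]),v=.01,until_force=25.);ctrl.wait(.2);rep(z)
wgrab("wt")
for n in ["side","scene"]:
    p,d=viewer.grab_frame(n); cv2.imwrite(f"pics/{n}2.png",p[:,:,::-1]); np.save(f"pics/{n}2.npy",d)
im=cv2.imread("pics/side2.png")[130:250,235:405];cv2.imwrite("pics/c4.png",cv2.resize(im,None,fx=4.5,fy=4.5,interpolation=cv2.INTER_CUBIC))
```

```text
0.076 22.08 [0.5  0.17] 76.17 Ff [0.04 0.23] 5.98 M [-0.01  0.01] 0.0426
0.074 22.63 [0.48 0.19] 74.5 Ff [-1.05 -0.55] 8.13 M [-0.06  0.18] 0.0422
0.072 23.18 [0.53 0.18] 72.9 Ff [-3.13 -1.18] 10.26 M [-0.1   0.33] 0.0426
```

View pics/c4.png

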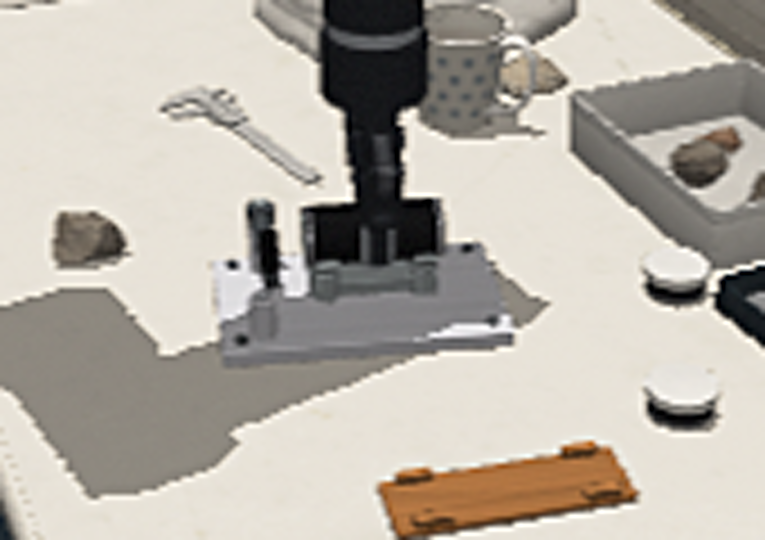

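View pics/wt.png

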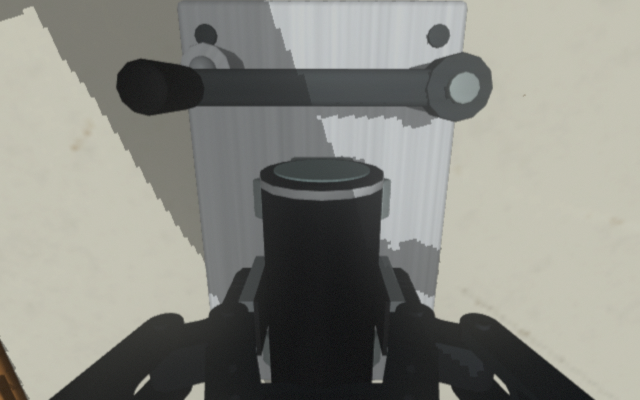

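Run:
```python
from h import *
r=ctrl.line_to(np.array([*tg,.0702]),v=.01,until_force=25.);ctrl.wait(.3)
F=[]
for i in range(10):
    ctrl.wait(.1);s=ctrl.read_state();cf=np.array(s["contact_force"]);F.append([*(RF.T@cf[:2]),cf[2]])
F=np.array(F);print(F.mean(0).round(2),F.std(0).round(2));rep("x")
wgrab("we");z=np.load("pics/we.npz");P=cloud("wrist",z["d"],z["T"])
for nm in ("wp","wt","we"):
    z=np.load(f"pics/{nm}.npz");P=cloud("wrist",z["d"],z["T"])
    a=P[200:300,315:328].reshape(-1,3);f=(a[:,:2]-OF)@RF
    k=(f[:,0]>-.047)&(f[:,0]<-.012)&(a[:,2]>.07);c=np.polyfit(f[k,0],a[k,2],1)
    q=P[150:205,262:383].reshape(-1,3);f=(q[:,:2]-OF)@RF;k=q[:,2]>c[1]-.022
    print(nm,c.round(4),"near end",np.percentile(f[k,0],2).round(4),"y",np.percentile(f[k,1],[.5,99.5]).round(4))
    # saddle tops beside barrel
    for sl in ((180,215,254,261),(180,215,384,390)):
        q=P[sl[0]:sl[1],sl[2]:sl[3]].reshape(-1,3);q=q[(q[:,2]>.045)&(q[:,2]<.075)];print(len(q),np.median(q,0).round(4) if len(q) else "")
```

```text
[-2.56 -1.45 13.19] [0.42 0.37 0.36]
x 24.97 [0.53 0.17] 71.44 Ff [-3.15 -1.32] 13.58 M [-0.17  0.48] 0.0424
wp [-0.0024  0.1152] near end -0.0506 y [-0.0202  0.0201]
0 
0 
wt [-0.0031  0.0877] near end -0.0506 y [-0.0198  0.0206]
235 [0.5568 0.1491 0.0563]
201 [0.5698 0.1982 0.0562]
we [0.0002 0.0863] near end -0.0506 y [-0.0198  0.0206]
236 [0.5569 0.1492 0.0549]
204 [0.5697 0.1983 0.0547]
```

Run:
```python
from h import *
a=cv2.imread("pics/side0.png").astype(int);b=cv2.imread("pics/side2.png").astype(int)
for n,(u,v,w) in dict(stone=(254,183,9),jar1=(386,192,9),jar2=(386,219,9),tape=(427,262,14)).items():
    d=abs(a[v-w:v+w,u-w:u+w]-b[v-w:v+w,u-w:u+w]);print(n,d.mean().round(2),d.max())
z=np.load("pics/we.npz");P=cloud("wrist",z["d"],z["T"])
for uv in [(250,88),(400,88)]:print(((P[uv[1],uv[0],:2]-HINGE)@RF).round(4),P[uv[1],uv[0],2])
rep("final");job.sign_off()
```

```text
stone 12.1 97
jar1 11.83 23
jar2 11.53 23
tape 12.64 23
[ 0.0005 -0.0681] 0.06643548245148667
[ 0.0004 -0.0193] 0.06718111165201122
final 25.02 [0.54 0.19] 71.42 Ff [-1.86 -1.01] 13.84 M [-0.31  0.48] 0.0426
the job is handed in; nothing more can be done
```

The job is handed in at about 25 s on the clock, with the barrel still gripped and pressed down in the V. I closed the keeper first, then lifted the barrel off the rest and laid it in the V. I lowered it slowly and pressed it in small steps.

What the last checks showed:
- **Keeper:** the knob measured 0.001 rad after closing, and the bar still lay straight across at the end (within 0.5 mm).
- **Barrel position:** it lies level in the V, about 0.6 mm off centre lengthwise by the camera.
- **Pressing:** the steady push is about 13–14 N. The arm's travel since first contact gives about 6.7 mm of sink, and the camera's barrel height gives about 7.7 mm. These disagree by about 1 mm, but both are above the few millimetres asked and short of the 10 mm stop.
- **Both sides bearing:** a side force of 1–1.5 N means the left face carries slightly more, which I estimate as roughly 11 N against 9 N.

**Bystanders:** the before/after picture patches for the two round lidded jars and the tape roll differ only by a uniform brightness change. The stone's patch had some larger pixel differences (up to 97). I put those down to edges or shadow and did not follow them up. The stone looks to be in the same place in the crops, and the arm never touched it as far as I could tell.

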